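# Index the jaw-model turntable under the lamp

## Task

Turn the jaw-model turntable from its parking slot to its working slot: reach in under the lamp bar, lift the sprung knob, swing it counter-clockwise (seen from above) with the plunger raised until it meets the working slot, whose exact place has to be felt for, and let the plunger drop fully home in it. Do not bump the lamp, leave the other things on the bench where they are, and let go of the knob at the end.

Things in the scene. Friction and masses are not known exactly. Their poses are not given: they have to be found in the camera images.
- stand: Grey base plate of the jaw-model turntable, 240 x 270 x 18 mm, fixed to the bench. Origin at bench height under the vertical turning axis (plate x -125 to +115, y -135 to +135 mm); z up; +x points from the knob's side to the lamp's column. A rim of mean radius 90 mm, 16 to 19 mm wide, top 42 mm above the bench, stands along its -x side; see park.
- park (a point): Centre of the parking slot, in the steel part of the rim, at rim top height. An aluminium segment of the same rim holds the working slot: 52 to 85 degrees counter-clockwise of this one, clamped somewhere new each time, to be found by feel; no slot between. Both 11 mm wide, 10 mm deep. The rim's top is smooth and level across the joint between its parts. Axes as stand.
- pivot (a point): Point on the vertical turning axis, 60 mm above the bench: top of the turning disc (radius 60 mm), on which a white plaster jaw model stands (within 40 mm of the axis, its top 90 mm above the bench). Axes as stand.
- head (a joint): Angle (rad) of the head: disc, jaw model and an arm (34 mm wide, 50 to 60 mm above the bench, reaching out to 108 mm) with the plunger at radius 90 mm. 0 = plunger at the parking slot; grows counter-clockwise seen from above: the knob passes along the stand's -x side from +y to -y. End stop 1.66. About 1 N at the knob turns it, 2 N with the pin riding on the rim.
- plunger (a joint): Height (m) of the sprung plunger: 0 = fully home in a slot, 0.009 = its 8 mm round-nosed pin rides on the rim's top, 0.014 = top of its stroke. The spring pushes it down with 5 N at 0 and 8.5 N at the top. In a slot the pin has 1.5 mm play each way and then stops the head turning.
- knob (a point): Grip point on the axis of the plunger's black round pull knob (24 mm diameter, 36 mm high, upright), 14 mm below its top. Home: this point 90 mm, knob's underside 68 mm above the bench. Its x axis points outward from the turning axis: at head 0, 140 degrees counter-clockwise from the stand's x axis. It rides with plunger and head. The knob may turn in the fingers.
- lamp: White lamp on the stand, same frame as stand. Light bar x -73 to -43, y -130 to +130 mm, underside 211, top 232 mm above the bench, over the knob's path: a gripper pointing straight down cannot reach the knob, one leaning back 35 to 45 degrees towards the stand's -x side can. Boom 22 mm wide above the axis to 244 mm, column 22 mm thick at x +95 mm.
- vial: Bystander: amber jar, 34 mm diameter, 62 mm high, on the back left of the base plate. Origin under its centre.
- cup: Bystander: steel cup, 40 mm diameter, 45 mm high, on the back right of the base plate. Origin under its centre.
- kit: Bystander: grey divided drill box 110 x 170 x 28 mm, on the bench to the right. Origin under its centre.
- cast: Bystander: second plaster jaw model 60 x 62 x 28 mm, on the bench to the left. Origin under its centre.
- probe: Bystander: thin steel probe, 8 mm thick, 150 mm long, lying on the bench between robot and stand. Origin at its middle.
- dish: Bystander: steel bowl, 110 mm diameter, 35 mm high, to the left. Origin under its centre.
- handpiece: Bystander: steel handpiece 22 mm thick, 130 mm long, lying on the bench to the right. Origin under its middle.

How it is judged (in metres and radians):
On the way, in this order (a step that is already met when the one before it is completed fails the run):
1. the plunger is lifted out of the parking slot (by 0.007 m or more) (value of joint plunger above 0.007 m and value of joint head below 0.3 rad), for 0.05 s.
2. the head is swung past 0.5 rad with the plunger raised out of the slots (value of joint head above 0.5 rad and value of joint plunger above 0.006 m), for 0.1 s.
At the end, for the whole second after the job is handed in: The plunger is fully home (plunger below 0.002 m) in the working slot (head above 0.8 rad) and the head is at rest (value of joint plunger below 0.002 m and value of joint head above 0.8 rad and velocity of joint head between -0.05 and 0.05 rad/s and velocity of joint plunger below 0.01 m/s); the robot touches nothing.
It fails at once if the lamp is bumped (more than 4 N from the robot) (contact force between lamp and the arm above 4 N or contact force between lamp and the fingers above 4 N).
It fails at once if one of the other things is moved more than 25 mm (distance of any of vial, cup, kit, cast, probe, dish, handpiece from where it was at the start of the episode above 0.025 m).
It also fails if it takes over 45 s, if anything falls off the work surface, if the arm or the gripper's body presses on something with over 40 N, if the wrist force passes 120 N, or if a joint passes its speed limit or range.

## Robot

A 7-joint arm with a two-finger parallel gripper is mounted at the origin on the work surface. World frame = base frame: x ahead of the robot, y to its left, z up, the work surface at z = 0. Lengths are in mm, angles in rad, forces in N, time in s.
With the tool pointing down it reaches from about 425 to 875 mm from the base axis. Payload 4.7 kg.
Tool frame: the origin (TCP) lies at the very end of the fingers, on their centre line; the grasp point (between the pads) lies env.grasp_offset behind it (env.grasp_offset is the distance from the TCP to the grasp point, in mm); z points along the fingers, y is the line along which they close (so a half turn about z gives the same grasp; the last joint's range is limited). The gripper opens to 85 mm and grips with 20 to 120 N. Pads are 22 mm wide; open, the fingers measure 114 mm over their backs; the gripper's body (76 mm by 85 mm) begins 54 mm behind the grasp point. The pads swing forward as they close: fully open they stand 13 mm farther back than shut.
Start: joints at [-1.123, 0.321, -0.07, 1.45, 0.023, 1.371, -0.057], TCP at [273.237, 589.802, 231.349] pointing down, gripper open.
Joint ranges: [-2.86, 2.86], [-0.3, 2.09], [-1.38, 1.24], [0.06, 2.45], [-1.56, 4.7], [0.09, 2.05], [-2.69, 2.69]. Speed limits (rad/s): [2.57, 2.57, 3.14, 3.14, 3.14, 3.14, 3.14].

## Interface

Orientations are given as a unit quaternion [w, x, y, z].
In Python, from rig import env gives the robot as it stands.
- The arm moves only by the shell command python3 -m pendant 'ROWS' [FORCE]. ROWS is a JSON object of lists of equal length, an entry for each row: "rotation": the turn, a rotation vector about the tool's x, y, z in degrees, a list of three; "delta_pos": the shift along the tool's x, y, z in mm, a list of three; "hand": the finger opening in mm, from 0 to 85.4. In form: {"rotation": [[ax, ay, az], ...], "delta_pos": [[tx, ty, tz], ...], "hand": [hand, ...]}. A call has 1 to 20 rows; each row shifts and turns the commanded pose from where the row before left it, along the tool's axes as they then stand; what a row does not reach is not made up. A row lasts 1/10 s, in which the tool goes at most 50 mm and 8.59 degrees, less where a joint would pass 70% of its speed; a pose out of reach is approached as far as the arm can. A call with a gripper value outside its range is refused whole. The fingers move at their own pace and stop on an object; FORCE is the grip in N (left out, the last holds). Time passes only in rows, so rows that do not move let the fingers close. It gives the time, the measured TCP pose, the force, the opening and the grip force at its end, in the units of the state.
- env.get_state(): the state, without advancing time (a new reading comes with each control period).
- env.grab_frame(name): name is "side" or "top"; returns the picture (480x640x3 uint8, blue, green, red); there is no depth.
- env.get_calibration(name): a dict with "camera_matrix" (3x3 intrinsics, pixels), "dist" ([k1, k2, p1, p2, k3] as OpenCV has them; the pictures are not rectified), "camera_from_world" (4x4, takes a point from world to camera coordinates). Camera axes: x right, y up, looking along -z (the intrinsics and any distortion apply to the point x, -y, -z); pixel columns grow to the right and rows downward; lengths in mm; the calibration is good to about 2 mm. A picture is of the moment at which its call begins. get_calibration takes no time and is no camera call.
- env.close_job(): hands the job in; it is judged then, once.
Trained networks look in the newest picture that a camera, given by its name, has taken for a name from the list of things; names that differ only in an ending like _2 or _b are one class to them, and where a whole thing is asked for, a point or a joint stands for the part that bears it (a point fixed in the world has none). Each returns a list of dicts, best first, with "conf" (0 to 1); they miss things now and then, are a little off and sometimes report something else, mostly with a low value. They report only what shows in the picture. A call takes as long as a camera call.
- env.find_in(camera, name): "pixel" ([column, row] in pixels, amid what is visible of it).
- env.masks_of(camera, name): "mask" (480x640 bool, what is visible of it) and "pixel" ([column, row] in pixels, amid what is visible of it).
The state is a dict: "time": time; "joint_pos": joint angles; "qvel": joint speeds; "joint_torque": joint torques, N m; "ee_pos": TCP position; "tool_rot": TCP orientation; "wrist_force": force on the tool from outside, world axes, zero at the start; "wrist_torque": the same for the moment, N m; "grip_width": opening from 0.0 (shut) to 1.0 (fully open); "gripper_force": force on a finger pad.
Only numpy, scipy, OpenCV 4.12 (cv2) and the standard library are available. Lean on these libraries where they do the work, as an engineer would, in place of code of your own. Each camera call takes 0.05 s, during which the arm holds its last target. There are 200 camera calls.

## Working session

There is one attempt and no reset: what is moved stays moved. The work goes in short steps, Python scripts to look and compute and a shell command to move; the robot and the scene stay as the last step left them, time stands still between calls to the robot, and variables do not carry over. Pictures are saved under pics/ and viewed, at most 10 in all, crops included, and the job is handed in when it is done.

```bash
mkdir -p pics; ls; cat > h.py <<'E'
import numpy as np,cv2
from rig import env
def cam(n):
    c=env.get_calibration(n);return np.array(c["camera_matrix"]),np.array(c["dist"]),np.array(c["camera_from_world"])
def proj(n,P):
    K,d,T=cam(n);P=np.atleast_2d(P);c=P@T[:3,:3].T+T[:3,3];c=c*[1,-1,-1]
    return cv2.projectPoints(c.reshape(-1,1,3),np.zeros(3),np.zeros(3),K,d)[0].reshape(-1,2)
def ray(n,px):
    K,d,T=cam(n);u=cv2.undistortPoints(np.array(px,float).reshape(-1,1,2),K,d).reshape(2)
    R=T[:3,:3];return -R.T@T[:3,3],R.T@np.array([u[0],-u[1],-1])
def atz(n,px,z):
    o,v=ray(n,px);return o+v*(z-o[2])/v[2]
def tri(a,b):
    o1,v1=ray("top",a);o2,v2=ray("side",b)
    s=np.linalg.lstsq(np.c_[v1,-v2],o2-o1,rcond=None)[0];p,q=o1+s[0]*v1,o2+s[1]*v2
    return (p+q)/2,np.linalg.norm(p-q)
E
python3 - <<'E'
from h import *
np.set_printoptions(precision=1,suppress=True)
for n in("top","side"):
    cv2.imwrite(f"pics/{n}0.png",env.grab_frame(n))
    K,d,T=cam(n);print(n,-T[:3,:3].T@T[:3,3],K[0,0],d)
    for t in("stand","knob","lamp","pivot","head","vial","cup","kit","cast","probe","dish","handpiece"):
        print(t,[(np.round(r["pixel"]),round(r["conf"],2)) for r in env.find_in(n,t)[:2]])
s=env.get_state();print(s,env.grasp_offset)
E
```

```text
pics
top [ 438.2  -46.  1055.4] 465.5126773942985 [-0.  0.  0.  0.  0.]
stand [(array([333., 225.]), 0.84)]
knob [(array([320., 258.]), 0.45)]
lamp [(array([335., 220.]), 0.96), (array([284., 201.]), 0.65)]
pivot [(array([337., 223.]), 0.74)]
head [(array([322., 215.]), 0.56)]
vial [(array([283., 201.]), 0.5)]
cup [(array([359., 170.]), 0.78)]
kit [(array([524., 262.]), 0.86)]
cast [(array([143., 238.]), 0.63)]
probe [(array([294., 325.]), 0.7)]
dish [(array([140., 325.]), 0.87)]
handpiece [(array([453., 340.]), 0.65)]
side [ 174.5 -835.5  777.6] 510.1597601691853 [-0.1  0.   0.   0.   0. ]
stand [(array([332., 255.]), 0.72)]
knob [(array([290., 239.]), 0.45)]
lamp [(array([332., 185.]), 0.6)]
pivot [(array([329., 257.]), 0.75)]
head [(array([325., 247.]), 0.97), (array([252., 177.]), 0.44)]
vial [(array([323., 221.]), 0.48)]
cup [(array([385., 258.]), 0.76), (array([292., 237.]), 0.22)]
kit [(array([401., 425.]), 0.94)]
cast [(array([324., 248.]), 0.69), (array([253., 177.]), 0.59)]
probe [(array([219., 265.]), 0.65), (array([251., 178.]), 0.36)]
dish [(array([182., 189.]), 0.55), (array([211., 268.]), 0.41)]
handpiece []
{'time': 1.3, 'joint_pos': array([-1.1,  0.3, -0.1,  1.5,  0. ,  1.4, -0.1]), 'qvel': array([ 0., -0.,  0., -0.,  0.,  0., -0.]), 'joint_torque': array([  0. , -49.3,  -0.4, -31.5,   0. ,   0. ,  -0. ]), 'ee_pos': array([273.2, 589.8, 231.3]), 'tool_rot': array([0. , 0.2, 1. , 0. ]), 'wrist_force': array([ 0.3, -1.3, -0.1]), 'wrist_torque': array([ 0., -0.,  0.]), 'gripper_force': 0.0, 'grip_width': 1.0040202052264593} 18.700000000000003
```

View pics/top0.png

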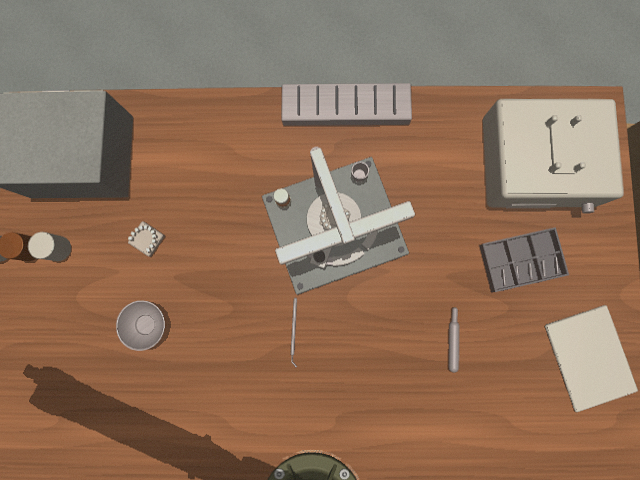

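View pics/side0.png

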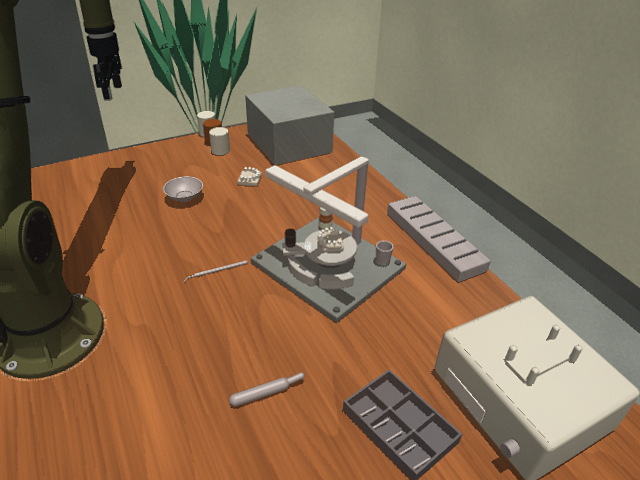

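The top view shows the plate corners at about (264,193), (371,157), (408,253) and (299,293), with the bar from (278,256) to (412,209). The side view shows the black knob at (290,239) and plate corners at (251,260), (336,318) and (406,264). I'll fit the stand pose to these.

```bash
cat > fit.py <<'E'
from h import *
from scipy.optimize import least_squares
np.set_printoptions(precision=2,suppress=True)
c=np.array([[115,135,18],[115,-135,18],[-125,-135,18],[-125,135,18.]])
b=np.array([[-73,130,232],[-43,130,232],[-43,-130,232],[-73,-130,232.]])
top=[(264,193),(371,157),(408,253),(299,293)]; tb=[(280,262),(276,250),(411,203),(414,215)]
side=[(406,264),(336,318),(251,260)]
def W(p,P):
    a=p[2];R=np.array([[np.cos(a),-np.sin(a),0],[np.sin(a),np.cos(a),0],[0,0,1]]);return np.atleast_2d(P)@R.T+[p[0],p[1],0]
def r(p):
    return np.r_[(proj("top",W(p,c))-top).ravel(),(proj("top",W(p,b))-tb).ravel(),(proj("side",W(p,c[[1,2,3]]))-side).ravel()]
s=least_squares(r,[550,-60,.3],x_scale=[100,100,.3],loss="soft_l1")
p=s.x;print(p,np.degrees(p[2]));print(r(p).reshape(-1,2))
np.save("pose.npy",p)
for h in(0,):
    a=np.radians(140)
    k=W(p,[90*np.cos(a),90*np.sin(a),90]);print("knob",k,proj("top",k),proj("side",k))
im={}
for n in("top","side"):
    I=env.grab_frame(n)
    for P,cc in((c,(0,0,255)),(b,(0,255,0)),(b-[0,0,21],(255,255,0))):
        cv2.polylines(I,[np.int32(np.round(proj(n,W(p,P))*16))],True,cc,1,cv2.LINE_AA,4)
    q=proj(n,k)[0];cv2.circle(I,tuple(np.int32(np.round(q))),1,(255,0,255),-1)
    x,y=(240,140) if n=="top" else (235,145)
    im[n]=cv2.resize(I[y:y+180,x:x+190],None,fx=2.1,fy=3.0*.7,interpolation=cv2.INTER_CUBIC)
cv2.imwrite("pics/fit.png",np.hstack([im["top"],im["side"]]))
for n in("top","side"):
  for t in ("knob",):
    for m in env.masks_of(n,t)[:2]:
        ys,xs=np.nonzero(m["mask"]);print(n,t,m["conf"],xs.min(),xs.max(),ys.min(),ys.max(),len(xs),m["pixel"])
E
python3 fit.py
```

```text
[614.88 -51.82   0.34] 19.469207020211815
[[-2.25  1.01]
 [ 1.88 -1.86]
 [ 2.14 -0.01]
 [-2.83  0.71]
 [-0.02  1.43]
 [-1.45 -2.38]
 [ 0.05 -3.65]
 [ 3.02 -0.2 ]
 [ 0.11  0.46]
 [-0.24  0.91]
 [-1.59 -2.22]]
knob [[530.6  -20.26  90.  ]] [[319.65 255.3 ]] [[289.61 237.32]]
top knob 0.52 128 163 222 255 713 [143.9, 238.1]
side knob 0.7 285 295 229 248 188 [289.1, 239.6]
side knob 0.15 282 356 228 265 1936 [321.9, 247.6]
```

View pics/fit.png

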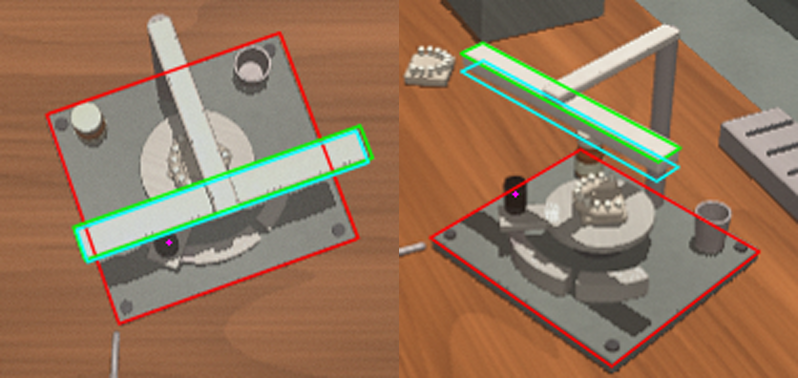

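The overlay matches the plate, bar and knob. The knob predicted from the pose lands on the mask, so the pose is good: (615, -52), yaw 19.5°. Next I work out the moves.

```bash
cat > rel.py <<'E'
import sys
from h import *
from scipy.spatial.transform import Rotation as Ro
np.set_printoptions(precision=2,suppress=True)
p=np.load("pose.npy");A=Ro.from_euler("z",p[2])
def cur():
    s=env.get_state();q=s["tool_rot"];return s,np.array(s["ee_pos"]),Ro.from_quat([q[1],q[2],q[3],q[0]])
def toolR(lean,sgn=-1,skew=0):
    l=np.radians(lean);z=np.array([np.sin(l),0,-np.cos(l)]);y=np.array([0,sgn,0.]);M=np.c_[np.cross(y,z),y,z]
    return A*Ro.from_euler("z",skew,degrees=True)*Ro.from_matrix(M)
def stand2w(P): return A.apply(P)+[p[0],p[1],0]
def w2stand(P): return A.inv().apply(np.array(P)-[p[0],p[1],0])
def knob(h,lift=0): # h deg
    a=np.radians(140+h);return np.array([90*np.cos(a),90*np.sin(a),90+lift])
def show(tgt=None,R=None):
    s,x,r=cur()
    print("t",s["time"],"tcp",x,"grasp(stand)",w2stand(x-r.as_matrix()[:,2]*env.grasp_offset),"F stand",A.inv().apply(s["wrist_force"]),"grip",s["grip_width"],s["gripper_force"])
    print("q",s["joint_pos"],"axes stand",(A.inv()*r).as_matrix().T.ravel())
    if R is not None: print("rotvec",np.degrees((r.inv()*R).as_rotvec()))
    if tgt is not None: print("delta",r.inv().apply(np.array(tgt)-x))
def tcp(g,R): # grasp point stand -> tcp world
    return stand2w(g)+R.as_matrix()[:,2]*env.grasp_offset
E
python3 - <<'E'
from rel import *
show([470,50,300],toolR(0))
E
```

```text
t 1.5 tcp [273.25 589.79 231.34] grasp(stand) [-108.24  718.79  250.04] F stand [-0.3  -0.26  0.18] grip 1.0030740499334103 0.0
q [-1.12  0.32 -0.07  1.45  0.02  1.37 -0.06] axes stand [-0.72  0.7  -0.    0.7   0.72  0.    0.    0.   -1.  ]
rotvec [  0.    -0.   135.68]
delta [-405.41 -407.09  -68.68]
```

```bash
python3 -m pendant '{"rotation":[[0,0,0],[0,0,0],[0,0,0],[0,0,0],[0,0,0],[0,0,0],[0,0,0],[0,0,0],[0,0,0],[0,0,0],[0,0,0],[0,0,0],[0,0,0],[0,0,0],[0,0,0]],"delta_pos":[[-29,-29,-10],[-29,-29,-10],[-29,-29,-10],[-29,-29,-10],[-29,-29,-10],[-29,-29,-5],[-29,-29,-5],[-29,-29,-5],[-29,-29,0],[-29,-29,0],[-29,-29,0],[-29,-29,0],[-29,-29,0],[-29,-29,0],[0,0,0]],"hand":[60,60,60,60,60,60,60,60,60,60,60,60,60,60,60]}'
python3 - <<'E'
from rel import *
show([470,50,300],toolR(0))
E
```

```text
time: 3.0
ee_pos: [472.4, 44.1, 296.9]
tool_rot: [0.001, 0.22, 0.975, -0.001]
wrist_force: [0.3, 0.2, -0.4]
grip_width: 0.702
gripper_force: 0.0
t 3.0 tcp [472.39  44.09 296.87] grasp(stand) [-102.39  137.96  315.57] F stand [ 0.34  0.11 -0.44] grip 0.702334591406543 0.0
q [-0.61 -0.1   0.43  1.78  0.05  1.46  0.94] axes stand [-0.71  0.71 -0.    0.71  0.71 -0.    0.   -0.   -1.  ]
rotvec [  0.13   0.11 135.08]
delta [ 4.69  4.3  -3.14]
```

```bash
python3 -m pendant '{"rotation":[[0,0,-7.5],[0,0,-7.5],[0,0,-7.5],[0,0,-7.5],[0,0,-7.5],[0,0,-7.5],[0,0,0]],"delta_pos":[[0,0,0],[0,0,0],[0,0,0],[0,0,0],[0,0,0],[0,0,0],[0,0,0]],"hand":[60,60,60,60,60,60,60]}'
python3 - <<'E'
from rel import *
R=toolR(38,1)
k=knob(0);print(k)
show(tcp(k-110*np.array([np.sin(np.radians(38)),0,-np.cos(np.radians(38))]),R),R)
E
```

```text
time: 3.7
ee_pos: [470.8, 51.4, 296.5]
tool_rot: [0.0, -0.175, 0.984, 0.0]
wrist_force: [-0.6, -0.6, -0.3]
grip_width: 0.706
gripper_force: 0.0
[-68.94  57.85  90.  ]
t 3.7 tcp [470.84  51.36 296.45] grasp(stand) [-101.42  145.29  315.15] F stand [-0.73 -0.33 -0.3 ] grip 0.7064408193176728 0.0
q [-0.66 -0.11  0.46  1.78  0.05  1.46  1.72] axes stand [-1.   -0.01 -0.   -0.01  1.    0.    0.    0.   -1.  ]
rotvec [  0.26 -37.98   0.7 ]
delta [ 24.91 -87.18 134.47]
```

```bash
python3 -m pendant '{"rotation":[[0,0,0],[0,-7.6,0],[0,-7.6,0],[0,-7.6,0],[0,-7.6,0],[0,-7.6,0],[0,0,0]],"delta_pos":[[40,0,0],[0,-17,0],[0,-17,0],[0,-17,0],[0,-17,0],[0,-19,0],[0,0,0]],"hand":[60,60,60,60,60,60,60]}'
python3 - <<'E'
from rel import *
R=toolR(38,1)
k=knob(0)
show(tcp(k-110*np.array([np.sin(np.radians(38)),0,-np.cos(np.radians(38))]),R),R)
E
```

```text
time: 4.4
ee_pos: [482.8, -25.1, 279.5]
tool_rot: [0.19, -0.165, 0.966, 0.058]
wrist_force: [-1.2, -0.7, 0.7]
grip_width: 0.702
gripper_force: 0.0
t 4.4 tcp [482.83 -25.07 279.49] grasp(stand) [-122.79   68.33  296.73] F stand [-1.39 -0.28  0.71] grip 0.7022914505701866 0.0
q [ 0.17 -0.3  -0.    2.04 -0.26  1.09  2.16] axes stand [-0.92  0.01 -0.39 -0.01  1.    0.05  0.39  0.05 -0.92]
rotvec [  2.66 -15.31  -1.03]
delta [ 54.   -17.06 104.08]
```

```bash
python3 -m pendant '{"rotation":[[0,0,0],[0,0,0],[0,0,0],[0.5,-3,0],[0.5,-3,0],[0.5,-3,0],[0.5,-3,0],[0.5,-3,0],[0,0,0]],"delta_pos":[[11,-3,20],[11,-3,20],[11,-3,20],[7,-2,15],[7,-2,10],[7,-2,10],[0,-2,5],[0,0,0],[0,0,0]],"hand":[60,60,60,60,60,60,60,60,60]}'
python3 - <<'E'
from rel import *
R=toolR(38,1)
k=knob(0)
show(tcp(k-110*np.array([np.sin(np.radians(38)),0,-np.cos(np.radians(38))]),R),R)
E
```

```text
time: 5.3
ee_pos: [491.6, -33.4, 160.3]
tool_rot: [0.313, -0.16, 0.934, 0.065]
wrist_force: [0.0, 0.2, -0.0]
grip_width: 0.702
gripper_force: 0.0
t 5.3 tcp [491.6  -33.4  160.26] grasp(stand) [-121.42   58.07  175.13] F stand [ 0.1   0.22 -0.04] grip 0.702307723964676 0.0
q [ 0.34 -0.3  -0.04  2.38 -0.7   0.64  2.69] axes stand [-0.8   0.01 -0.61 -0.01  1.    0.02  0.61  0.02 -0.79]
rotvec [ 1.21 -0.67 -0.4 ]
delta [ 10.96  -0.46 -10.48]
```

Joint 7 sits at its limit, so I'll use the half-turned grasp, dropping down first for clearance from the bar.

```bash
python3 -m pendant '{"rotation":[[0,0,0],[0,0,0],[0,0,8],[0,0,8],[0,0,8],[0,0,8],[0,0,8],[0,0,8],[0,0,8],[0,0,8],[0,0,8],[0,0,8],[0,0,8],[0,0,8],[0,0,8],[0,0,8],[0,0,8],[0,0,8],[0,0,8],[0,0,8]],"delta_pos":[[9,0,12],[9,0,12],[0,0,0],[0,0,0],[0,0,0],[0,0,0],[0,0,0],[0,0,0],[0,0,0],[0,0,0],[0,0,0],[0,0,0],[0,0,0],[0,0,0],[0,0,0],[0,0,0],[0,0,0],[0,0,0],[0,0,0],[0,0,0]],"hand":[60,60,60,60,60,60,60,60,60,60,60,60,60,60,60,60,60,60,60,60]}'
python3 - <<'E'
from rel import *
R=toolR(38,-1)
k=knob(0)
show(tcp(k-60*np.array([np.sin(np.radians(38)),0,-np.cos(np.radians(38))]),R),R)
E
```

```text
time: 7.3
ee_pos: [493.7, -32.1, 132.8]
tool_rot: [0.035, 0.838, 0.44, 0.319]
wrist_force: [-0.3, 0.2, -0.7]
grip_width: 0.7
gripper_force: 0.0
t 7.3 tcp [493.71 -32.12 132.77] grasp(stand) [-119.04   58.57  147.62] F stand [-0.17  0.31 -0.73] grip 0.7001654080105459 0.0
q [ 0.49 -0.25 -0.18  2.4  -0.83  0.6   0.3 ] axes stand [ 0.64  0.58  0.5   0.47 -0.81  0.34  0.61  0.02 -0.79]
rotvec [-1.33  0.18 35.55]
delta [ 2.7   3.71 16.18]
```

```bash
python3 -m pendant '{"rotation":[[0,0,7],[0,0,7],[0,0,7],[0,0,7],[0,0,7],[0,0,0]],"delta_pos":[[0,0,0],[0,0,0],[0,0,0],[0,0,0],[0,0,0],[0,0,0]],"hand":[60,60,60,60,60,60]}'
python3 - <<'E'
from rel import *
R=toolR(38,-1)
k=knob(0)
show(tcp(k,R),R)
for n in("top","side"): cv2.imwrite(f"pics/{n}1.png",cv2.resize(env.grab_frame(n)[140:330,200:440],None,fx=1.66,fy=1.66))
a,b=[cv2.imread(f"pics/{n}1.png") for n in("top","side")];cv2.imwrite("pics/pair1.png",np.hstack([a,b]))
E
```

```text
time: 7.9
ee_pos: [493.7, -32.4, 132.7]
tool_rot: [-0.061, 0.932, 0.17, 0.315]
wrist_force: [0.6, 0.0, -0.7]
grip_width: 0.701
gripper_force: 0.0
t 7.9 tcp [493.69 -32.44 132.67] grasp(stand) [-119.16   58.29  147.52] F stand [ 0.54 -0.15 -0.68] grip 0.700793147660737 0.0
q [ 0.57 -0.25 -0.26  2.4  -0.86  0.62 -0.28] axes stand [ 0.79  0.02  0.61  0.02 -1.   -0.01  0.61  0.02 -0.79]
rotvec [-1.16  0.56  0.87]
delta [ 5.06  2.43 76.17]
```

View pics/pair1.png

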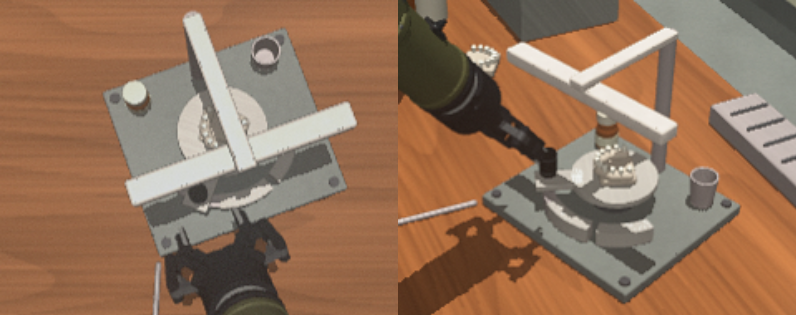

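The gripper lines up with the knob, with the fingers straddling it at crop (198,192), and it is clear of the bar. Advancing.

```bash
python3 -m pendant '{"rotation":[[-0.6,0.3,0.4],[-0.6,0.3,0.4],[0,0,0],[0,0,0],[0,0,0],[0,0,0]],"delta_pos":[[1.5,1,15],[1.5,1,15],[1,1,15],[0,0,15],[0,0,15],[0,0,0]],"hand":[60,60,60,60,60,60]}'
python3 - <<'E'
from rel import *
R=toolR(38,-1)
show(tcp(knob(0),R),R)
E
```

```text
time: 8.6
ee_pos: [540.3, -18.4, 73.9]
tool_rot: [-0.055, 0.932, 0.161, 0.321]
wrist_force: [-1.2, 0.6, -0.6]
grip_width: 0.703
gripper_force: 0.0
t 8.6 tcp [540.33 -18.39  73.86] grasp(stand) [-70.65  56.35  88.61] F stand [-0.96  0.99 -0.58] grip 0.7027110735223178 0.0
q [ 0.5  -0.04 -0.3   2.39 -1.04  0.39 -0.13] axes stand [ 0.79  0.    0.62  0.   -1.    0.    0.62  0.   -0.79]
rotvec [-0.05  0.04  0.13]
delta [ 2.22 -1.47 -0.05]
```

```bash
python3 -m pendant '{"rotation":[[0,0,0],[0,0,0],[0,0,0],[0,0,0],[0,0,0],[0,0,0],[0,0,0],[0,0,0]],"delta_pos":[[2,-1.5,0],[0,0,0],[0,0,0],[0,0,0],[0,0,0],[0,0,0],[0,0,0],[0,0,0]],"hand":[40,25,20,20,20,20,20,20]}' 40
python3 - <<'E'
from rel import *
show(tcp(knob(0),toolR(38,-1)))
E
```

```text
time: 9.4
ee_pos: [541.2, -16.8, 77.2]
tool_rot: [-0.055, 0.931, 0.161, 0.322]
wrist_force: [-5.9, 2.7, 6.4]
grip_width: 0.265
gripper_force: 38.9
t 9.4 tcp [541.21 -16.79  77.24] grasp(stand) [-69.33  57.59  91.95] F stand [-4.65  4.53  6.4 ] grip 0.2647996161769221 38.942561745643616
q [ 0.5  -0.05 -0.3   2.38 -1.03  0.39 -0.14] axes stand [ 0.79  0.    0.62  0.   -1.    0.    0.62 -0.   -0.79]
delta [-0.94 -0.27  1.77]
```

```bash
python3 -m pendant '{"rotation":[[0,0,0],[0,0,0],[0,0,0],[0,0,0],[0,0,0],[0,0,0]],"delta_pos":[[1.8,0,-2.3],[1.8,0,-2.3],[1.8,0,-2.3],[1.8,0,-2.3],[0,0,0],[0,0,0]],"hand":[20,20,20,20,20,20]}' 50
python3 - <<'E'
from rel import *
show()
E
```

```text
time: 10.0
ee_pos: [540.7, -17.5, 87.3]
tool_rot: [-0.054, 0.932, 0.16, 0.321]
wrist_force: [4.8, 1.6, -7.9]
grip_width: 0.266
gripper_force: 49.8
t 10.0 tcp [540.65 -17.54  87.28] grasp(stand) [-70.07  57.09 102.02] F stand [ 5.06 -0.12 -7.9 ] grip 0.26573056293537844 49.831557869911194
q [ 0.5  -0.07 -0.3   2.38 -0.98  0.41 -0.2 ] axes stand [ 0.79  0.    0.62  0.   -1.    0.    0.62 -0.   -0.79]
```

```bash
python3 - <<'E'
from rel import *
s,x,r=cur();M=A.inv()*r
for a,b in((0,3),(3,6),(6,9),(9,12),(12,15),(15,18),(18,21),(21,24),(24,27),(27,30),(30,33),(33,36),(36,39),(39,42),(42,45),(45,48),(48,52),(52,60),(60,70),(70,80),(80,85)):
    d=M.inv().apply(knob(b)-knob(a));print(a,b,d.round(1).tolist())
print(M.inv().apply([0,0,-1]))
E
```

```text
0 3 [-2.3, 3.7, -1.8]
3 6 [-2.2, 3.8, -1.7]
6 9 [-2.0, 4.0, -1.6]
9 12 [-1.8, 4.1, -1.4]
12 15 [-1.7, 4.2, -1.3]
15 18 [-1.5, 4.3, -1.1]
18 21 [-1.3, 4.4, -1.0]
21 24 [-1.1, 4.5, -0.9]
24 27 [-0.9, 4.6, -0.7]
27 30 [-0.7, 4.6, -0.6]
30 33 [-0.6, 4.7, -0.4]
33 36 [-0.4, 4.7, -0.3]
36 39 [-0.2, 4.7, -0.1]
39 42 [0.0, 4.7, 0.0]
42 45 [0.2, 4.7, 0.2]
45 48 [0.4, 4.7, 0.3]
48 52 [0.9, 6.2, 0.7]
52 60 [2.7, 12.1, 2.1]
60 70 [5.2, 14.2, 4.1]
70 80 [7.1, 12.9, 5.6]
80 85 [4.2, 5.8, 3.3]
[-0.62 -0.    0.79]
```

```bash
cat > st.py <<'E'
from rel import *
s,x,r=cur();g=w2stand(x-r.as_matrix()[:,2]*env.grasp_offset)
h=(np.degrees(np.arctan2(g[1],g[0]))-140)%360
h=h-360 if h>180 else h
rad=np.hypot(*g[:2]);t=np.radians(140+h);F=A.inv().apply(s["wrist_force"])
print("t %.2f head %.2f deg %.3f rad r %.1f z %.2f | Fr %.1f Ft %.1f Fz %.1f grip %.0f"%(s["time"],h,np.radians(h),rad,g[2],F[0]*np.cos(t)+F[1]*np.sin(t),-F[0]*np.sin(t)+F[1]*np.cos(t),F[2],s["gripper_force"]),s["joint_pos"])
E
python3 st.py
python3 -m pendant '{"rotation":[[0,0,0],[0,0,0],[0,0,0],[0,0,0],[0,0,0],[0,0,0],[0,0,0]],"delta_pos":[[-2.3,3.7,-1.8],[-2.2,3.8,-1.7],[-2,4,-1.6],[-1.8,4.1,-1.4],[-1.7,4.2,-1.3],[-1.5,4.3,-1.1],[0,0,0]],"hand":[20,20,20,20,20,20,20]}'
python3 st.py
```

```text
t 10.00 head 0.83 deg 0.014 rad r 90.4 z 102.02 | Fr -4.0 Ft -3.1 Fz -7.9 grip 50 [ 0.5  -0.07 -0.3   2.38 -0.98  0.41 -0.2 ]
time: 10.7
ee_pos: [533.1, -44.0, 85.8]
tool_rot: [-0.056, 0.932, 0.161, 0.319]
wrist_force: [-6.6, 2.8, -4.2]
grip_width: 0.265
gripper_force: 49.7
t 10.70 head 18.06 deg 0.315 rad r 92.7 z 100.60 | Fr 6.8 Ft -2.5 Fz -4.2 grip 50 [ 0.54 -0.06 -0.26  2.37 -0.99  0.46 -0.12]
```

```bash
python3 -m pendant '{"rotation":[[0,0,0],[0,0,0],[0,0,0],[0,0,0],[0,0,0],[0,0,0],[0,0,0],[0,0,0],[0,0,0]],"delta_pos":[[-1,4.4,-1.8],[-1.1,4.5,-0.9],[-0.9,4.6,-0.7],[-0.7,4.6,-0.6],[-0.6,4.7,-0.4],[-0.4,4.7,-0.3],[-0.2,4.7,-0.1],[0,4.7,0],[0,0,0]],"hand":[20,20,20,20,20,20,20,20,20]}'
python3 st.py
```

```text
time: 11.6
ee_pos: [537.7, -81.3, 85.7]
tool_rot: [-0.056, 0.932, 0.161, 0.319]
wrist_force: [-8.9, 2.9, -2.9]
grip_width: 0.266
gripper_force: 49.8
t 11.60 head 41.28 deg 0.720 rad r 94.0 z 100.51 | Fr 7.3 Ft -5.9 Fz -2.9 grip 50 [ 0.58 -0.02 -0.21  2.34 -0.98  0.51 -0.05]
```

```bash
python3 -m pendant '{"rotation":[[0,0,0],[0,0,0],[0,0,0],[0,0,0],[0,0,0]],"delta_pos":[[-1.2,0,0],[-1.3,0,0],[0.1,3.1,0.1],[0.2,3.1,0.2],[0,0,0]],"hand":[20,20,20,20,20]}'
python3 st.py
```

```text
time: 12.1
ee_pos: [538.9, -85.1, 85.3]
tool_rot: [-0.058, 0.932, 0.163, 0.319]
wrist_force: [-11.1, 3.9, 2.6]
grip_width: 0.264
gripper_force: 49.3
t 12.10 head 43.73 deg 0.763 rad r 94.4 z 100.09 | Fr 8.6 Ft -8.0 Fz 2.6 grip 49 [ 0.58 -0.01 -0.2   2.33 -0.99  0.52 -0.04]
```

```bash
python3 -m pendant '{"rotation":[[0,0,0],[0,0,0],[0,0,0]],"delta_pos":[[0,0,0],[0,0,0],[0,0,0]],"hand":[20,20,20]}' 22
python3 st.py; python3 -m pendant '{"rotation":[[0,0,0],[0,0,0],[0,0,0]],"delta_pos":[[0.2,3.1,0.2],[0.2,3.1,0.2],[0,0,0]],"hand":[20,20,20]}'
python3 st.py;python3 -c "
from rel import *
s=env.get_state();print(A.inv().apply(s['wrist_torque']))
for n in('top','side'): cv2.imwrite(f'pics/{n}2.png',cv2.resize(env.grab_frame(n)[140:330,200:440],None,fx=1.66,fy=1.66))
a,b=[cv2.imread(f'pics/{n}2.png') for n in('top','side')];cv2.imwrite('pics/pair2.png',np.hstack([a,b]))"
```

```text
time: 12.4
ee_pos: [539.5, -87.6, 85.5]
tool_rot: [-0.056, 0.932, 0.161, 0.32]
wrist_force: [-8.5, 3.2, 0.9]
grip_width: 0.263
gripper_force: 48.0
t 12.40 head 45.21 deg 0.789 rad r 94.9 z 100.27 | Fr 6.4 Ft -6.5 Fz 0.9 grip 48 [ 0.58 -0.01 -0.2   2.33 -0.99  0.51 -0.04]
time: 12.7
ee_pos: [541.1, -91.8, 85.1]
tool_rot: [-0.057, 0.932, 0.162, 0.319]
wrist_force: [-12.7, 1.6, 2.7]
grip_width: 0.259
gripper_force: 47.2
t 12.70 head 47.99 deg 0.838 rad r 95.2 z 99.86 | Fr 10.5 Ft -7.2 Fz 2.7 grip 47 [ 0.59 -0.   -0.19  2.32 -0.99  0.52 -0.03]
[1.44 2.02 1.73]
```

View pics/pair2.png

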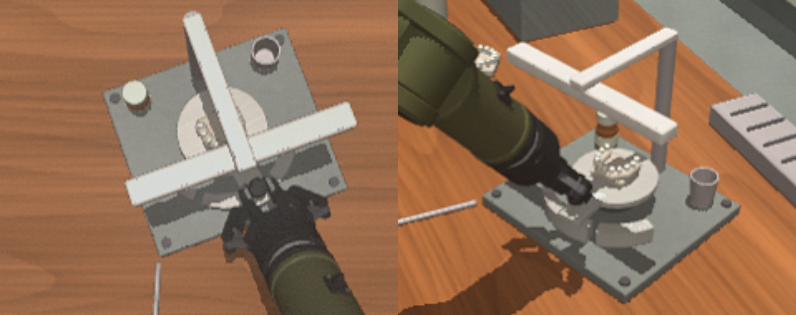

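The gripper holds the knob with the pin riding near 48°. The side forces look like the knob twisting in the pads. I'll open the fingers slightly so the spring can act freely and push the knob with one pad, feeling for the slot.

```bash
python3 -m pendant '{"rotation":[[0,0,0],[0,0,0],[0,0,0],[0,0,0],[0,0,0],[0,0,0]],"delta_pos":[[0,0,0],[0,0,0],[1.2,0,1],[1.2,0,0.9],[0,0,0],[0,0,0]],"hand":[28,28,28,28,28,28]}'
python3 st.py
```

```text
time: 13.4
ee_pos: [548.2, -94.2, 87.6]
tool_rot: [-0.053, 0.932, 0.159, 0.322]
wrist_force: [-0.8, 0.4, -0.1]
grip_width: 0.33
gripper_force: 0.0
t 13.40 head 51.24 deg 0.894 rad r 90.3 z 102.34 | Fr 0.5 Ft -0.7 Fz -0.1 grip 0 [ 0.58  0.   -0.2   2.31 -0.99  0.51 -0.03]
```

```bash
python3 -m pendant '{"rotation":[[0,0,0],[0,0,0],[0,0,0],[0,0,0]],"delta_pos":[[0.3,1.5,0.3],[0.3,1.5,0.3],[0.3,1.5,0.3],[0,0,0]],"hand":[28,28,28,28]}' >/dev/null; python3 st.py
python3 -m pendant '{"rotation":[[0,0,0],[0,0,0],[0,0,0]],"delta_pos":[[0.4,1.5,0.3],[0.4,1.5,0.3],[0,0,0]],"hand":[28,28,28]}' >/dev/null; python3 st.py
```

```text
t 13.80 head 52.14 deg 0.910 rad r 89.6 z 101.14 | Fr 1.9 Ft -6.6 Fz 3.7 grip 3 [ 0.59  0.01 -0.19  2.3  -0.99  0.52 -0.03]
t 14.10 head 54.00 deg 0.942 rad r 89.4 z 100.76 | Fr 0.1 Ft -4.6 Fz 1.8 grip 3 [ 0.59  0.02 -0.19  2.3  -0.98  0.52 -0.03]
```

```bash
for i in 1 2 3; do :; done
python3 -m pendant '{"rotation":[[0,0,0],[0,0,0],[0,0,0]],"delta_pos":[[0.4,1.5,0.3],[0.4,1.5,0.3],[0,0,0]],"hand":[28,28,28]}' >/dev/null; python3 st.py
python3 -m pendant '{"rotation":[[0,0,0],[0,0,0],[0,0,0]],"delta_pos":[[0.4,1.5,0.3],[0.4,1.5,0.3],[0,0,0]],"hand":[28,28,28]}' >/dev/null; python3 st.py
python3 -m pendant '{"rotation":[[0,0,0],[0,0,0],[0,0,0]],"delta_pos":[[0.5,1.4,0.4],[0.5,1.4,0.4],[0,0,0]],"hand":[28,28,28]}' >/dev/null; python3 st.py
```

```text
t 14.40 head 56.57 deg 0.987 rad r 89.6 z 100.87 | Fr -0.0 Ft -4.4 Fz -0.4 grip 2 [ 0.59  0.02 -0.19  2.29 -0.98  0.52 -0.03]
t 14.70 head 59.24 deg 1.034 rad r 90.1 z 100.96 | Fr -0.8 Ft -2.4 Fz -2.0 grip 1 [ 0.59  0.03 -0.19  2.28 -0.98  0.52 -0.03]
t 15.00 head 61.63 deg 1.076 rad r 90.0 z 101.27 | Fr -1.2 Ft -2.4 Fz -2.3 grip 1 [ 0.59  0.04 -0.18  2.28 -0.98  0.52 -0.02]
```

```bash
python3 -m pendant '{"rotation":[[0,0,0],[0,0,0],[0,0,0]],"delta_pos":[[0.5,1.4,0.4],[0.5,1.4,0.4],[0,0,0]],"hand":[28,28,28]}' >/dev/null; python3 st.py
python3 -m pendant '{"rotation":[[0,0,0],[0,0,0],[0,0,0]],"delta_pos":[[0.5,1.4,0.4],[0.5,1.4,0.4],[0,0,0]],"hand":[28,28,28]}' >/dev/null; python3 st.py
python3 -m pendant '{"rotation":[[0,0,0],[0,0,0],[0,0,0]],"delta_pos":[[0.6,1.3,0.5],[0.6,1.3,0.5],[0,0,0]],"hand":[28,28,28]}' >/dev/null; python3 st.py
```

```text
t 15.30 head 64.83 deg 1.132 rad r 89.9 z 102.59 | Fr 0.5 Ft -0.2 Fz 0.2 grip 0 [ 0.59  0.04 -0.18  2.27 -0.98  0.52 -0.02]
t 15.60 head 66.33 deg 1.158 rad r 89.8 z 102.34 | Fr -0.0 Ft 0.1 Fz 0.2 grip 0 [ 0.6   0.05 -0.18  2.26 -0.98  0.52 -0.02]
t 15.90 head 67.70 deg 1.182 rad r 89.4 z 101.75 | Fr -0.0 Ft -1.0 Fz 1.4 grip 0 [ 0.6   0.05 -0.18  2.26 -0.97  0.52 -0.02]
```

```bash
python3 -m pendant '{"rotation":[[0,0,0],[0,0,0],[0,0,0]],"delta_pos":[[0.6,1.3,0.5],[0,0,0],[0,0,0]],"hand":[28,28,28]}' >/dev/null; python3 st.py
python3 -m pendant '{"rotation":[[0,0,0],[0,0,0],[0,0,0]],"delta_pos":[[0.6,1.3,0.5],[0,0,0],[0,0,0]],"hand":[28,28,28]}' >/dev/null; python3 st.py
python3 - <<'E'
from rel import *
I=env.grab_frame("side");cv2.imwrite("pics/s3.png",cv2.resize(I[190:310,240:400],None,fx=4.5,fy=4.5,interpolation=cv2.INTER_CUBIC))
E
```

```text
t 16.20 head 68.03 deg 1.187 rad r 88.9 z 101.42 | Fr -0.8 Ft -3.1 Fz 1.4 grip 2 [ 0.6   0.06 -0.18  2.26 -0.97  0.52 -0.02]
t 16.50 head 68.38 deg 1.193 rad r 88.4 z 101.12 | Fr -0.7 Ft -6.5 Fz 2.7 grip 3 [ 0.6   0.06 -0.18  2.25 -0.97  0.53 -0.02]
```

View pics/s3.png

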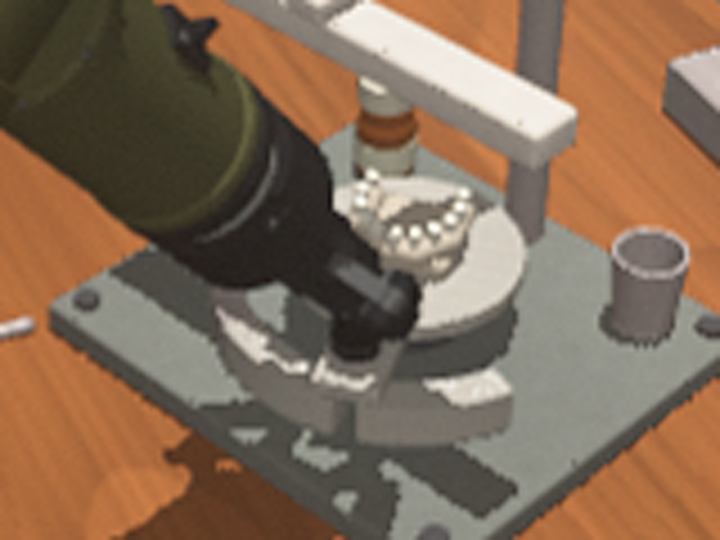

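```bash
python3 -m pendant '{"rotation":[[0,0,0],[0,0,0],[0,0,0]],"delta_pos":[[0.6,1.3,0.5],[0.6,1.3,0.5],[0,0,0]],"hand":[28,28,28]}' >/dev/null; python3 st.py
python3 -m pendant '{"rotation":[[0,0,0],[0,0,0],[0,0,0],[0,0,0],[0,0,0],[0,0,0]],"delta_pos":[[-0.6,-1.3,-0.5],[-0.6,-1.3,-0.5],[-0.6,-1.3,-0.5],[-0.6,-1.3,-0.5],[-0.6,-1.3,-0.5],[0,0,0]],"hand":[28,28,28,28,28,28]}' >/dev/null; python3 st.py
python3 -m pendant '{"rotation":[[0,0,0],[0,0,0],[0,0,0]],"delta_pos":[[-0.6,-1.3,-0.5],[-0.6,-1.3,-0.5],[0,0,0]],"hand":[28,28,28]}' >/dev/null; python3 st.py
python3 -m pendant '{"rotation":[[0,0,0],[0,0,0],[0,0,0]],"delta_pos":[[-0.6,-1.3,-0.5],[-0.6,-1.3,-0.5],[0,0,0]],"hand":[28,28,28]}' >/dev/null; python3 st.py
```

```text
t 16.85 head 68.94 deg 1.203 rad r 87.3 z 100.41 | Fr -0.1 Ft -11.4 Fz 5.1 grip 5 [ 0.6   0.07 -0.18  2.25 -0.97  0.53 -0.02]
t 17.45 head 67.35 deg 1.175 rad r 90.3 z 102.23 | Fr -0.1 Ft -0.4 Fz -1.0 grip 0 [ 0.6   0.05 -0.18  2.26 -0.97  0.52 -0.02]
t 17.75 head 64.81 deg 1.131 rad r 90.1 z 101.90 | Fr -1.1 Ft 0.1 Fz -1.1 grip 0 [ 0.59  0.04 -0.18  2.27 -0.98  0.52 -0.02]
t 18.05 head 62.88 deg 1.097 rad r 90.4 z 101.95 | Fr -0.2 Ft -0.1 Fz 0.8 grip 0 [ 0.59  0.04 -0.18  2.27 -0.98  0.52 -0.02]
```

```bash
python3 -m pendant '{"rotation":[[0,0,0],[0,0,0],[0,0,0]],"delta_pos":[[-0.6,-1.3,-0.5],[-0.6,-1.3,-0.5],[0,0,0]],"hand":[28,28,28]}' >/dev/null; python3 st.py
python3 -m pendant '{"rotation":[[0,0,0],[0,0,0],[0,0,0]],"delta_pos":[[-0.6,-1.3,-0.5],[-0.6,-1.3,-0.5],[0,0,0]],"hand":[28,28,28]}' >/dev/null; python3 st.py
```

```text
t 18.35 head 62.04 deg 1.083 rad r 91.3 z 102.45 | Fr -0.1 Ft 5.5 Fz -2.4 grip 2 [ 0.59  0.03 -0.18  2.28 -0.98  0.52 -0.02]
t 18.65 head 61.54 deg 1.074 rad r 92.5 z 103.18 | Fr -0.7 Ft 10.5 Fz -4.7 grip 4 [ 0.59  0.03 -0.18  2.28 -0.98  0.51 -0.02]
```

The head is locked both ways with only slot play between, at about 65°. I'll centre, open and back out along the tool axis.

```bash
python3 -m pendant '{"rotation":[[0,0,0],[0,0,0],[0,0,0],[0,0,0],[0,0,0],[0,0,0],[0,0,0],[0,0,0],[0,0,0],[0,0,0],[0,0,0],[0,0,0]],"delta_pos":[[0.9,2,0.7],[0.9,2,0.7],[0,1.5,0],[0,0,0],[0,0,0],[0,0,0],[0,0,-12],[0,0,-12],[0,0,-15],[0,0,-15],[0,0,-15],[0,0,0]],"hand":[28,28,55,55,55,55,55,55,55,55,55,55]}'; python3 st.py
python3 - <<'E'
from rel import *
for h in (65,): 
  for l in(0,9): print(proj("side",stand2w(knob(h,l))),proj("side",stand2w(knob(h,l)+[0,0,14])))
m=[(q["conf"],q["pixel"]) for q in env.masks_of("side","knob")] if env.grab_frame("side") is not None else 0;print(m)
I=env.grab_frame("side")
cv2.imwrite("pics/s4.png",cv2.resize(I[190:310,240:400],None,fx=4.5,fy=4.5,interpolation=cv2.INTER_CUBIC))
E
```

```text
time: 19.85
ee_pos: [518.2, -125.0, 144.2]
tool_rot: [-0.052, 0.931, 0.159, 0.323]
wrist_force: [0.2, -0.7, -0.5]
grip_width: 0.646
gripper_force: 0.0
t 19.85 head 56.07 deg 0.979 rad r 132.2 z 158.93 | Fr 0.3 Ft 0.7 Fz -0.5 grip 0 [ 0.64 -0.13 -0.14  2.29 -0.85  0.68 -0.13]
[[316.95 259.98]] [[317.09 254.81]]
[[317.04 256.67]] [[317.18 251.44]]
[(0.47, [319.6, 259.8])]
```

View pics/s4.png

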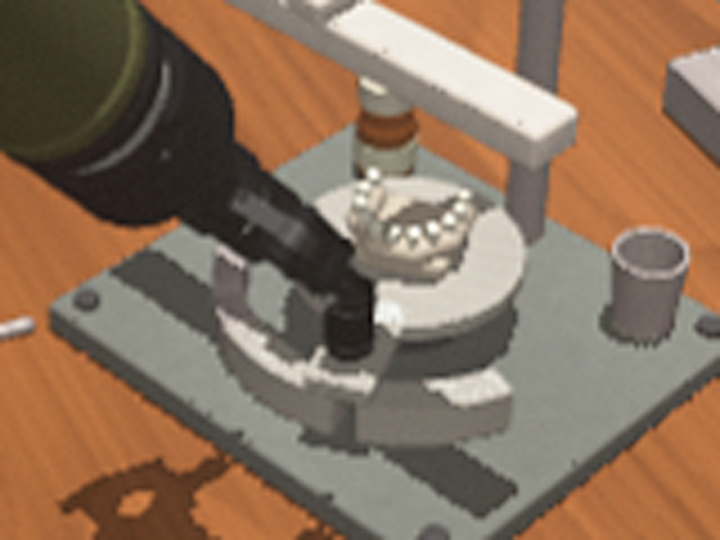

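```bash
python3 - <<'E'
from rel import *
I=env.grab_frame("side");J=cv2.imread("pics/side0.png")
print("now",I[256:276,317].mean(1).round());print("start",J[236:254,290].mean(1).round())
t=np.linspace(0,2*np.pi,60)
for h,l in((0,0),(65,0),(65,9)):
    k=knob(h,l);P=k+np.c_[12*np.cos(t),12*np.sin(t),0*t-22];q=proj("side",stand2w(P));print(h,l,q[:,1].max())
E
```

```text
now [ 41.  41.  33.  51.  57.  32.  35.  33.  34.  35.  36.  43.  44.  35.
  75. 107. 100. 161. 213. 199.]
start [ 39.  42.  34.  33.  35.  35.  32.  31.  40.  39.  36.  69.  99.  97.
  92. 104. 112. 102.]
0 0 248.512953148138
65 0 271.71040128898835
65 9 268.4725072019915
```

The knob's underside edge is at row 270. That matches fully home (it read 1.5 px low at the start too), while a raised plunger would show near row 267. Handing in.

```bash
python3 -c "
from rig import env
print(env.close_job())"
```

```text
the job is handed in; nothing more can be done
None
```

I swung the turntable to its working slot at about 65° (1.13 rad) and let the plunger drop. It appears fully home: the head was locked in both directions and the knob height in the camera matched. I let go of the knob, backed the gripper clear and handed the job in at about 20 s; no verdict was returned.

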